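# Hold the UV curing hood at its balance point for the stay to be fitted

### The arm

A 6-joint arm with a two-finger parallel gripper is mounted at the origin on a cart in front of the work surface, level with it; the furniture and walls round the work are solid. World frame = base frame: x ahead of the robot, y to its left, z up, the work surface at z = 0. Lengths are in mm, angles in rad, forces in N, time in s.
With the tool pointing down it reaches from about 350 to 850 mm from the base axis. Payload 8.1 kg.
Tool frame: the origin (TCP) lies between the finger pads; the fingertips stand 8 mm ahead of it and the grasp point (between the pads) lies 11 mm behind it; z points along the fingers, y is the line along which they close (so a half turn about z gives the same grasp; the last joint's range is limited). The gripper opens to 85 mm and grips with 20 to 120 N. Pads are 22 mm wide; open, the fingers measure 114 mm over their backs; the gripper's body (76 mm by 85 mm) begins 54 mm behind the grasp point. The pads swing forward as they close: fully open they stand 13 mm farther back than shut.
Start: joints at [-1.386, 0.13, 1.488, -0, 1.523, -0.085], TCP at [159.943, -578.294, 239.292] pointing down, gripper open.
Joint ranges: [-2.96, 2.96], [-0.89, 2.26], [0.02, 2.5], [-1.34, 4.48], [0, 2.73], [-2.66, 2.66]. Speed limits (rad/s): [2.39, 2.39, 2.79, 3.14, 3.14, 3.14].

### API

Orientations are given as a rotation vector (axis times angle).
In Python, from rig import r gives the robot as it stands.
- The arm moves only by the shell command python3 -m creep 'ROWS' [FORCE]. ROWS is JSON, a list of rows, each an object of numbers: "tx", "ty", "tz": the shift along the world's x, y, z in units of 25 mm (1.0 is 25 mm); "yaw": the turn about the world's z in units of 10 degrees (1.0 is 10 degrees); "grip": the finger opening in mm, from 0 to 85.4. In form: [{"tx": .., "ty": .., "tz": .., "yaw": .., "grip": ..}, ...]. A call has 1 to 20 rows; each row shifts and turns the commanded pose from where the row before left it; what a row does not reach is not made up. A row lasts 1/8 s, in which the tool goes at most 62.5 mm and 10.7 degrees, less where a joint would pass 70% of its speed; a pose out of reach is approached as far as the arm can. A call is refused whole if a number of a shift passes 1 or a number of a turn 1, either way. A call with a gripper value outside its range is refused whole. The fingers move at their own pace and stop on an object; FORCE is the grip in N (left out, the last holds). Time passes only in rows, so rows that do not move let the fingers close. It gives the time, the measured TCP pose, the force, the opening and the grip force at its end, in the units of the state.
- r.observe(): the state, without advancing time (a new reading comes with each control period).
- r.capture(name): name is "scene" or "top" or "wrist"; returns the picture (480x640x3 uint8, blue, green, red); there is no depth.
- r.camera_model(name): a dict with "fx", "fy", "cx", "cy" (pixels), "k1" (the pictures are not rectified: a ray, as slopes to the right and down, at radius r is drawn at 1 + k1 r^2 times it, then the intrinsics apply), "origin" and "rotation" of the camera in the world. Camera axes: x right, y down, z forward; pixel columns grow to the right and rows downward; lengths in mm; the calibration is good to about 2 mm. A picture is of the moment at which its call begins: read the wrist's pose just before it. camera_model takes no time and is no camera call; for the wrist camera it gives the pose at the moment of the call.
- r.close_job(): hands the job in; it is judged then, once.
Trained networks look in the newest picture that a camera, given by its name, has taken for a name from the list of things; names that differ only in an ending like _2 or _b are one class to them, and where a whole thing is asked for, a point or a joint stands for the part that bears it (a point fixed in the world has none). Each returns a list of dicts, best first, with "conf" (0 to 1); they miss things now and then, are a little off and sometimes report something else, mostly with a low value. They report only what shows in the picture. A call takes as long as a camera call.
- r.regions_of(camera, thing): "region" (480x640 bool, what is visible of it) and "point" ([row, column] in pixels, amid what is visible of it).
The state is a dict: "time_s": time; "qpos": joint angles; "joint_velocities": joint speeds; "effort": joint torques, N m; "tool_pos": TCP position; "orientation": TCP orientation; "ft_force": force on the tool from outside, world axes, zero at the start; "wrist_torque": the same for the moment, N m; "opening": finger opening in mm; "grasp_force": force on a finger pad.
Only numpy, scipy, OpenCV 4.12 (cv2) and the standard library are available. Lean on these libraries where they do the work, as an engineer would, in place of code of your own. Each camera call takes 0.05 s, during which the arm holds its last target. There are 200 camera calls.

### The job

The stay of the UV curing box has been taken off for replacement, so nothing keeps its hood up. Turn the lamp's intensity knob fully anticlockwise, home against its off stop, before the hood is opened; then lift the hood by its front grab bar, slowly and without letting it drop, to its balance point, where it would fall neither shut nor over backwards, and do not let it tip over. Finish still gripping the bar, with the hood held still at the balance point so that a colleague can clip on the new stay; leave everything else on the bench where it is.

Things in the scene. Friction and masses are not known exactly. Their poses are not given: they have to be found in the camera images.
- cure_box: UV curing box fixed to the bench: white steel base with a hood on its left part (y -63 to 153 mm, rim z 76) and a grey console on its right part (y -151 to -63, flat top z 95). x -85 to 85 mm. Origin on the bench under its middle; x from front to back (front faces the robot), y left, z up. Closed hood: front face x -77, top of the finned lamp block z 145.
- dimmer (a joint): lamp intensity knob, upright axis, friction 0.03 N m: 0 = fully anticlockwise from above, off, hard stop; grows clockwise in rad to 4.71. The white line at one end of its rib points, in the box's frame, along (-cos(v+0.785), sin(v+0.785)) at value v: at 0 to the front left, at the thick dial mark.
- dimmer_grip (a point): on the knob's axis at the height to grip: 132 mm above the bench, 7 mm under its top; in the box's frame x -35, y -110 mm. Black disc 38 mm across, 8 mm thick, carrying an upright finger rib 36 mm long, 14 mm thick, 30 mm tall. 47 mm from the axis to the hood's side wall.
- hood (a joint): hood angle about its rear hinge (along the box's y): 0 = closed, grows in rad as the front is lifted, stop at 2.0 (fallen over backwards). Free hinge: the hood (about 0.9 kg) falls shut by itself. It is top-heavy (lamp block), so its balance point, centre of mass (100 mm from the hinge) straight above the hinge, is at about 1.07 rad (61 degrees), well before upright; beyond it, it falls back.
- hood_hinge (a point): on the hinge line, in the middle of the hood's width; in the box's frame at x 78, y 45, z 80 mm.
- grab_bar (a point): round steel bar 12 mm thick, 124 mm long, along the hood's front and turning with it; its axis 50 mm before the hood's front face, on two posts 110 mm apart. Point: its middle. Frame as the hood's: x front to back, y along the bar, z out of the top plate. Closed: 205 mm in front of the hinge line, 50 mm above it. Slips round in a light pinch (20 to 40 N). Lifting takes 4 N, less near balance.
- gas_stay: new gas stay lying on the bench left of the box, dark tube with a thin bright rod and two black end sockets, 172 x 15 x 16 mm; to be left alone
- glass_rack: small rack of upright cover-glass panels, 40 x 76 x 50 mm, on the bench right of the console; to be left alone
- solvent_can: grey can with a screw top, 48 mm across, 58 mm tall, on the bench right of the console; to be left alone
- tweezers: steel tweezers, 124 mm long, lying near the front left of the bench; to be left alone
- squeegee: blue hand squeegee, 44 x 94 x 16 mm, lying right of the box; to be left alone
- brayer: hand roller with a red roll, 66 x 151 x 28 mm, lying farther right; to be left alone
- screwdriver: screwdriver with a yellow handle, 177 mm long, lying at the front edge right of the box; to be left alone

How it is judged:
By the outcome, as a careful person would: the job done as asked, in the order asked, and still so for the second after the job is handed in, while the arm keeps its last pose, push and grip.
It also fails if it takes over 58 s, if anything falls off the work surface, if the arm or the gripper's body presses on something with over 40 N, if the wrist force passes 120 N, or if a joint passes its speed limit or range.

## Working session

There is one attempt and no reset: what is moved stays moved. The work goes in short steps, Python scripts to look and compute and a shell command to move; the robot and the scene stay as the last step left them, time stands still between calls to the robot, and variables do not carry over. Pictures are saved under pics/ and viewed, at most 12 in all, crops included, and the job is handed in when it is done.

```bash
mkdir -p pics; ls
python3 - <<'E'
from rig import r
import cv2,numpy as np
print(r.observe())
ims=[]
for c in("scene","top"):
    im=r.capture(c);cv2.imwrite(f"pics/{c}0.png",im)
    m=r.camera_model(c);print(c,m)
    for t in("dimmer","dimmer_grip","grab_bar","cure_box","hood"):
        for d in r.regions_of(c,t)[:2]:
            rg=d["region"];ys,xs=np.nonzero(rg);print(c,t,round(d["conf"],2),d["point"],rg.sum(),(xs.min(),xs.max(),ys.min(),ys.max()) if len(xs) else 0)
E
```

```text
pics
{'time_s': 0.0, 'qpos': array([-1.38637202e+00,  1.31163013e-01,  1.48929153e+00,  2.52413625e-07,
        1.52297070e+00, -8.53958333e-02]), 'joint_velocities': array([ 0.00110344, -0.00020825,  0.00045291,  0.00037858, -0.0010919 ,
        0.00057512]), 'effort': array([ 2.92750432e-03, -5.69394028e+01, -5.00546014e+01,  1.18887447e-04,
        1.45796745e-02, -3.49170523e-05]), 'tool_pos': array([ 159.86139043, -577.76205061,  238.23657149]), 'orientation': array([-3.11123264e+00, -4.22301768e-01,  1.41996049e-04]), 'ft_force': array([-0.09405083, -0.48913272, -0.10400967]), 'wrist_torque': array([-0.04997229, -0.01254842,  0.01101492]), 'grasp_force': 0.0, 'opening': 85.42266774424132}
scene {'fx': 474.2983609307577, 'fy': 474.2983609307577, 'cx': 316.7894748071651, 'cy': 249.5567145084166, 'k1': 0.006776884695414317, 'origin': array([-105.9187946 ,  856.65988117,  948.67592407]), 'rotation': array([-0.77813315,  2.4906934 , -1.19923377])}
scene dimmer 0.57 [234.2, 307.0] 190 (np.int64(302), np.int64(315), np.int64(226), np.int64(241))
scene dimmer_grip 0.7 [233.7, 304.4] 18
[... 501 characters left out ...]
: array([ 377.76761555,   -9.05745019, 1401.62962074]), 'rotation': array([-2.1546409 ,  2.19362709, -0.1363962 ])}
top dimmer 0.67 [234.2, 320.5] 171 (np.int64(313), np.int64(326), np.int64(226), np.int64(240))
top dimmer 0.61 [229.3, 353.4] 406 (np.int64(337), np.int64(365), np.int64(217), np.int64(241))
top dimmer_grip 0.57 [229.9, 319.0] 196 (np.int64(312), np.int64(327), np.int64(226), np.int64(240))
top grab_bar 0.63 [244.8, 258.9] 5741 (np.int64(208), np.int64(308), np.int64(201), np.int64(301))
top cure_box 0.55 [242.6, 274.0] 8367 (np.int64(209), np.int64(340), np.int64(188), np.int64(301))
top hood 0.6 [246.1, 261.1] 5822 (np.int64(208), np.int64(307), np.int64(201), np.int64(301))
```

```bash
cat > h.py <<'E'
import numpy as np,cv2
from scipy.spatial.transform import Rotation as R
def pix2w(m,u,v,z):
    x=(u-m['cx'])/m['fx'];y=(v-m['cy'])/m['fy'];a,b=x,y
    for _ in range(20):
        s=1+m['k1']*(a*a+b*b);a,b=x/s,y/s
    d=R.from_rotvec(m['rotation']).apply([a,b,1]);o=m['origin']
    return o+d*(z-o[2])/d[2]
def w2pix(m,p):
    c=R.from_rotvec(m['rotation']).inv().apply(np.atleast_2d(p)-m['origin'])
    a=c[:,:2]/c[:,2:];a=a*(1+m['k1']*(a**2).sum(1,keepdims=True))
    return a*m['fx']+[m['cx'],m['cy']]
E
python3 - <<'E'
from rig import r
from h import *
im=cv2.imread("pics/top0.png");c=cv2.resize(im[170:320,190:390],None,fx=4,fy=4,interpolation=cv2.INTER_CUBIC);cv2.imwrite("pics/top_c.png",c)
im=cv2.imread("pics/scene0.png");c=cv2.resize(im[200:350,220:420],None,fx=4,fy=4,interpolation=cv2.INTER_CUBIC);cv2.imwrite("pics/sc_c.png",c)
m=r.camera_model("top")
print(pix2w(m,319.8,233,139),pix2w(m,258,245,145))
m=r.camera_model("scene");print(pix2w(m,308,234,130))
E
```

```text
[554.62768265 -47.1239046  139.        ] [526.3029905  107.16733149 145.        ]
[554.02668242 -30.40014616 130.        ]
```

View pics/top_c.png

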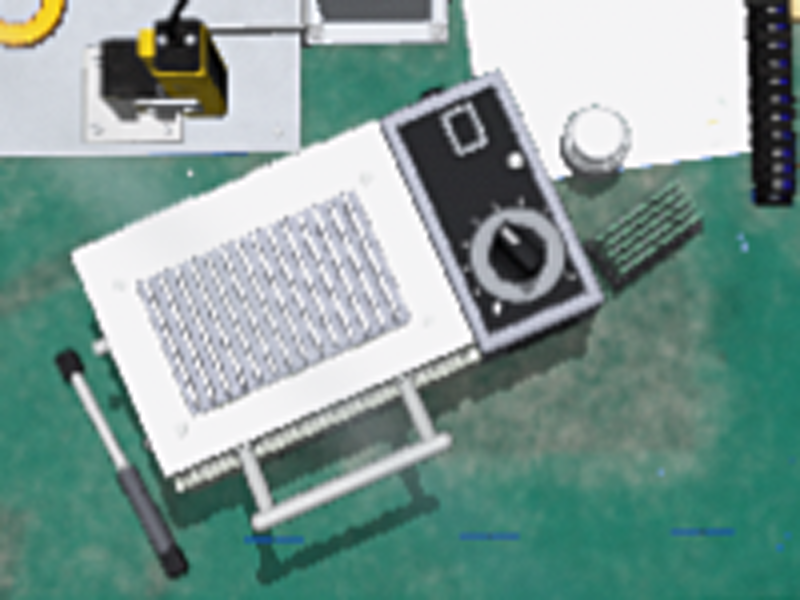

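View pics/sc_c.png

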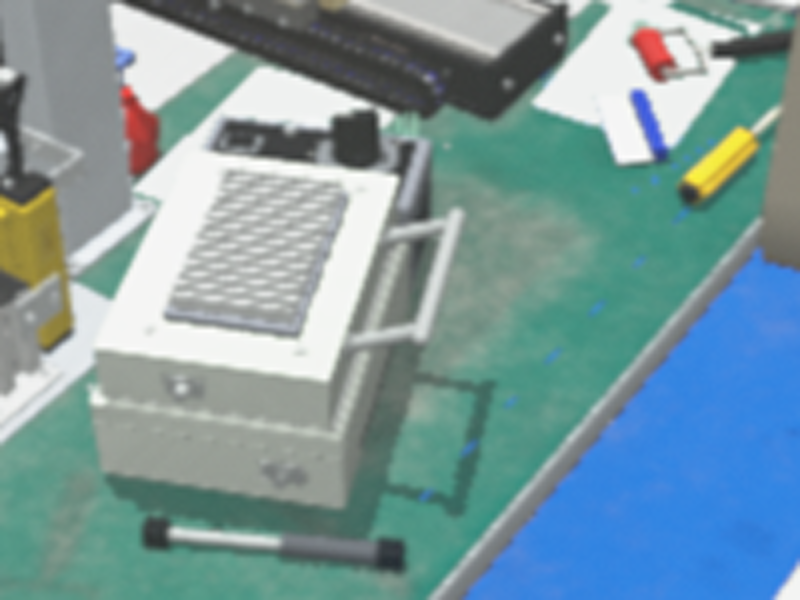

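The top crop shows the closed box, turned in the image. The knob is at about crop (517,255), its white line towards (508,235); bar ends are at (262,522) and (443,440), console corners at (497,72), (600,297). Next I fit the box pose.

Run:
```python
from rig import r
from h import *
from scipy.optimize import least_squares
m=r.camera_model("top")
# box frame pts (x,y,z) & crop px
P=np.array([[-127,107,130],[-127,-17,130],[85,-151,95],[-85,-151,95],[-35,-110,139]],float)
C=np.array([[262,522],[443,440],[497,72],[600,297],[518,252]])/4+[190,170]-.375
def W(q,P):
    c,s=np.cos(q[2]),np.sin(q[2]);return np.c_[q[0]+c*P[:,0]-s*P[:,1],q[1]+s*P[:,0]+c*P[:,1],P[:,2]]
f=lambda q:(w2pix(m,W(q,P))-C).ravel()
s=least_squares(f,[580,60,-.4],loss='soft_l1');q=s.x
print(q,s.fun.reshape(-1,2).round(1)); np.save("box.npy",q)
names=["bar","knob","hinge"]
for n,p in zip(names,W(q,np.array([[-127,45,130],[-35,-110,132],[78,45,80.]]))):print(n,p.round(1))
a=pix2w(m,*(np.array([520,258])/4+[190,170]),139);b=pix2w(m,*(np.array([507,233])/4+[190,170]),139)
d=b-a;th=np.arctan2(d[1],d[0])-q[2]; # box: (-cos(w), sin(w)) -> th=pi-w
print("v",(np.pi-th-.785)%(2*np.pi), "line world ang",np.degrees(np.arctan2(d[1],d[0])))
ms=r.camera_model("scene");print((w2pix(ms,W(q,P))-[220,200])*4)
```

```text
[5.47758474e+02 6.97795906e+01 4.06572646e-01] [[-0.4  0.5]
 [-0.2  0.6]
 [-0.1 -1.7]
 [ 1.3  0.8]
 [-0.2 -1.4]]
bar [413.3  60.9 130. ]
knob [559.1 -45.1 132. ]
hinge [601.6 142.   80. ]
v 2.3066476011665946 line world ang 26.156537401211477
[[426.58826421 338.13834788]
 [460.25103472 217.53143234]
 [217.93010456 112.10179885]
 [435.31512182 137.16192912]
 [357.88139357 113.77515519]]
```

View pics/scene0.png

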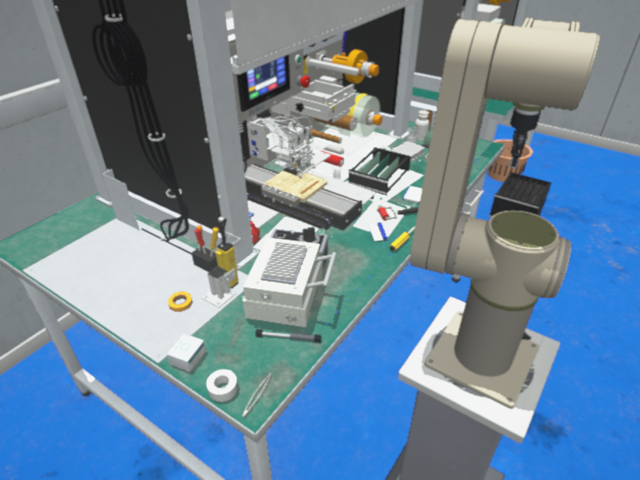

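View pics/top0.png

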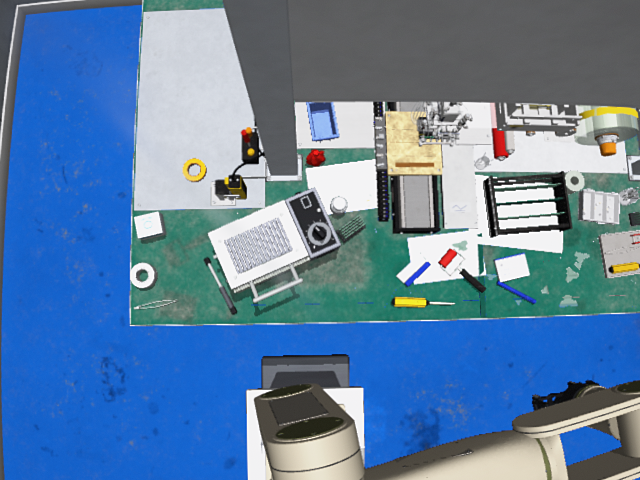

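The pictures show a clear bench between the start pose and the box: only low items, with the machine and post farther back (post foot at about (285,175) in the top picture). I'll move above the knob.

```bash
python3 -m creep '[{"tx":0.75,"ty":1,"grip":45},{"tx":0.75,"ty":1,"grip":45},{"tx":0.75,"ty":1,"grip":45},{"tx":0.75,"ty":1,"grip":45},{"tx":0.75,"ty":1,"grip":45},{"tx":0.75,"ty":1,"grip":45},{"tx":0.75,"ty":1,"grip":45},{"tx":0.75,"ty":1,"grip":45},{"tx":0.75,"ty":1,"grip":45},{"tx":0.75,"ty":1,"grip":45},{"tx":0.75,"ty":1,"grip":45},{"tx":0.75,"ty":1,"grip":45},{"tx":0.75,"ty":1,"grip":45},{"tx":0.75,"ty":1,"grip":45},{"tx":0.75,"ty":1,"grip":45},{"tx":0.75,"ty":1,"grip":45},{"tx":0.75,"ty":1,"grip":45},{"tx":0.75,"ty":1,"grip":45},{"yaw":0.5,"grip":45},{"yaw":0.5,"grip":45}]' 40
cat >> h.py <<'E'
def state(r):
    o=r.observe();Rm=R.from_rotvec(o['orientation']).as_matrix();y=Rm[:,1]
    print('t',round(o['time_s'],2),'pos',o['tool_pos'].round(1),'yaw_y',np.degrees(np.arctan2(y[1],y[0])).round(1),'F',o['ft_force'].round(2),'T',o['wrist_torque'].round(3),'open',round(o['opening'],1),'g',round(o['grasp_force'],1));return o
E
python3 - <<'E'
from rig import r
from h import *
state(r);m=r.camera_model("wrist");im=r.capture("wrist");cv2.imwrite("pics/w1.png",im);print(m['origin'],m['rotation'],m['fx'])
for d in r.regions_of("wrist","dimmer"):print(d["conf"],d["point"])
q=np.load("box.npy");c,s=np.cos(q[2]),np.sin(q[2])
print(w2pix(m,np.array([[559.1,-45.1,139],[559.1,-45.1,109]])))
E
```

```text
t 0.6 pos [ 159.9 -578.3  239.3] yaw_y -74.5 F [ 0.12 -0.64 -0.15] T [0.024 0.003 0.01 ] open 85.3 g 0.0
[ 227.33943969 -559.63363061  373.09627574] [ 2.31398121 -1.75921725 -0.24845885] 416.9960090100549
[[-4035.48585846 -5144.4278786 ]
 [-2255.00633881 -2991.77724997]]invalid input
```

View pics/w1.png

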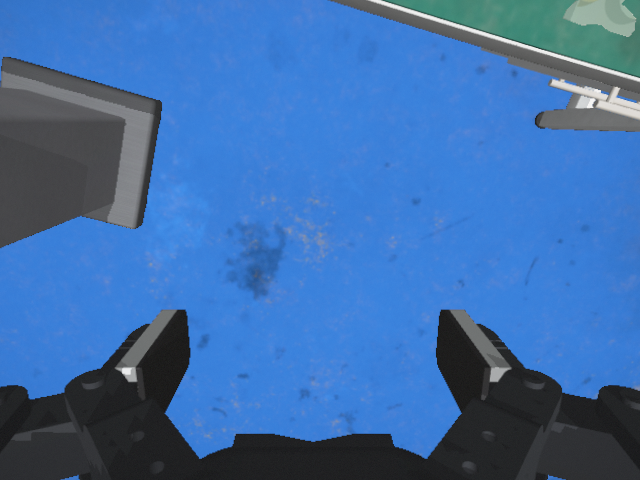

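The call was refused ("invalid input"), so the picture shows only the floor. I'll give every field in each row.

```bash
python3 -m creep '[{"tx":0.75,"ty":1,"tz":0,"yaw":0,"grip":45},{"tx":0.75,"ty":1,"tz":0,"yaw":0,"grip":45},{"tx":0.75,"ty":1,"tz":0,"yaw":0,"grip":45},{"tx":0.75,"ty":1,"tz":0,"yaw":0,"grip":45},{"tx":0.75,"ty":1,"tz":0,"yaw":0,"grip":45},{"tx":0.75,"ty":1,"tz":0,"yaw":0,"grip":45},{"tx":0.75,"ty":1,"tz":0,"yaw":0,"grip":45},{"tx":0.75,"ty":1,"tz":0,"yaw":0,"grip":45},{"tx":0.75,"ty":1,"tz":0,"yaw":0,"grip":45},{"tx":0.75,"ty":1,"tz":0,"yaw":0,"grip":45},{"tx":0.75,"ty":1,"tz":0,"yaw":0,"grip":45},{"tx":0.75,"ty":1,"tz":0,"yaw":0,"grip":45},{"tx":0.75,"ty":1,"tz":0,"yaw":0,"grip":45},{"tx":0.75,"ty":1,"tz":0,"yaw":0,"grip":45},{"tx":0.75,"ty":1,"tz":0,"yaw":0,"grip":45},{"tx":0.75,"ty":1,"tz":0,"yaw":0,"grip":45},{"tx":0.75,"ty":1,"tz":0,"yaw":0,"grip":45},{"tx":0.75,"ty":1,"tz":0,"yaw":0,"grip":45},{"tx":0,"ty":0,"tz":0,"yaw":0.5,"grip":45},{"tx":0,"ty":0,"tz":0,"yaw":0.5,"grip":45}]' 40
cat > look.py <<'E'
import sys
from rig import r
from h import *
state(r);m=r.camera_model("wrist");im=r.capture("wrist");cv2.imwrite(sys.argv[1],im)
for t in sys.argv[2:]:
    for d in r.regions_of("wrist",t):print(t,d["conf"],d["point"])
q=np.load("box.npy");c,s=np.cos(q[2]),np.sin(q[2])
B=lambda x,y,z:[q[0]+c*x-s*y,q[1]+s*x+c*y,z]
for n,p in dict(knobtop=(-35,-110,139),knobbase=(-35,-110,109),bar=(-127,45,130),barL=(-127,107,130),barR=(-127,-17,130),conFR=(-85,-151,95)).items():print(n,np.round(B(*p),1),w2pix(m,B(*p)).round(1))
E
python3 look.py pics/w2.png dimmer
```

```text
time_s: 3.2
tool_pos: [497.7, -127.8, 239.3]
orientation: [3.063, 0.698, 0.0]
ft_force: [0.3, -0.8, 0.8]
opening: 44.9
grasp_force: 0.0
t 3.2 pos [ 497.7 -127.8  239.3] yaw_y -64.3 F [ 0.32 -0.78  0.84] T [-0.026  0.029  0.033] open 44.9 g 0.0
dimmer 0.79 [75.7, 230.1]
dimmer 0.3 [364.2, 373.0]
knobtop [559.1 -45.1 139. ] [[220.9  76.7]]
knobbase [559.1 -45.1 109. ] [[231.6  81.7]]
bar [413.3  60.9 130. ] [[-38.2 230.4]]
barL [388.8 117.8 130. ] [[-152.   225.8]]
barR [437.8   3.9 130. ] [[ 70.5 234.8]]
conFR [ 529.4 -102.5   95. ] [[299.  167.9]]
```

```bash
python3 -m creep '[{"tx":0.6,"ty":0.8,"tz":-0.3,"yaw":0,"grip":45},{"tx":0.6,"ty":0.8,"tz":-0.3,"yaw":0,"grip":45},{"tx":0.6,"ty":0.8,"tz":-0.3,"yaw":0,"grip":45},{"tx":0.65,"ty":0.9,"tz":-0.3,"yaw":0,"grip":45},{"tx":0,"ty":0,"tz":0,"yaw":0,"grip":45}]' 40
python3 look.py pics/w3.png dimmer
```

```text
time_s: 3.92
tool_pos: [558.8, -44.5, 208.4]
orientation: [-3.064, -0.692, 0.002]
ft_force: [-0.7, -0.4, -1.1]
opening: 45.1
grasp_force: 0.0
t 3.92 pos [558.8 -44.5 208.4] yaw_y -64.6 F [-0.74 -0.44 -1.11] T [-0.047  0.03   0.022] open 45.1 g 0.0
dimmer 0.88 [244.6, 317.0]
dimmer 0.22 [423.3, 631.8]
knobtop [559.1 -45.1 139. ] [[314.  261.3]]
knobbase [559.1 -45.1 109. ] [[313.9 244.5]]
bar [413.3  60.9 130. ] [[ 41.8 396.3]]
barL [388.8 117.8 130. ] [[-70.3 394.6]]
barR [437.8   3.9 130. ] [[150.  398.5]]
conFR [ 529.4 -102.5   95. ] [[373.9 314.4]]
```

View pics/w3.png

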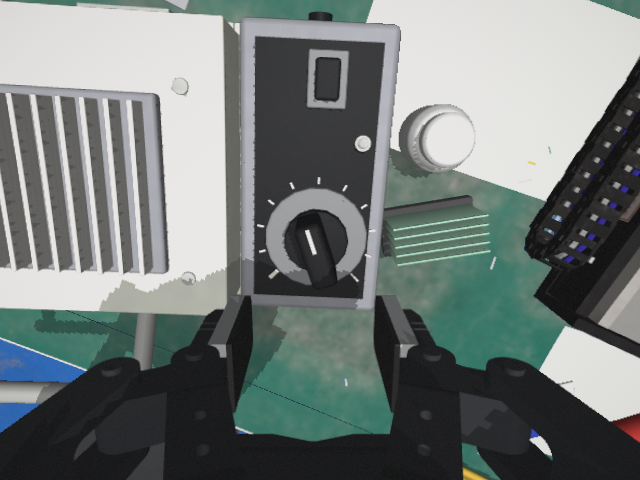

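The wrist picture shows the knob disc centred near (316,239). Its white line runs (307,229)-(314,255), so the rib is some 13° anticlockwise of the tool's x axis.

Run:
```python
from rig import r
from h import *
m=r.camera_model("wrist")
a=pix2w(m,314.5,256,139);b=pix2w(m,306.5,229,139);d=b-a;print(a,b,np.degrees(np.arctan2(d[1],d[0])))
print("disc c",pix2w(m,316,238.5,109))
# box corners at z95: console outer FR (372,308), BR (399,27), hood/console line, hood lamp etc
fr=pix2w(m,372,308,95);br=pix2w(m,399,27,95);fl=pix2w(m,242,299,95);print(fr,br,fl,np.linalg.norm(fr-br),np.degrees(np.arctan2(*(br-fr)[1::-1])),np.degrees(np.arctan2(*(fl-fr)[1::-1])))
im=cv2.imread("pics/w3.png");cv2.imwrite("pics/w3c.png",cv2.resize(im[180:320,230:410],None,fx=4,fy=4,interpolation=2))
```

```text
[561.32130988 -45.73761726 139.        ] [572.5362821  -35.89878254 139.        ] 41.26030238734584
disc c [562.51341112 -46.28828099 109.        ]
[ 532.32441357 -101.14665947   95.        ] [684.00752597 -37.37439195  95.        ] [501.92948354 -22.57217973  95.        ] 164.5438199766856 22.803389216363215 111.1479426690383
```

View pics/w3c.png

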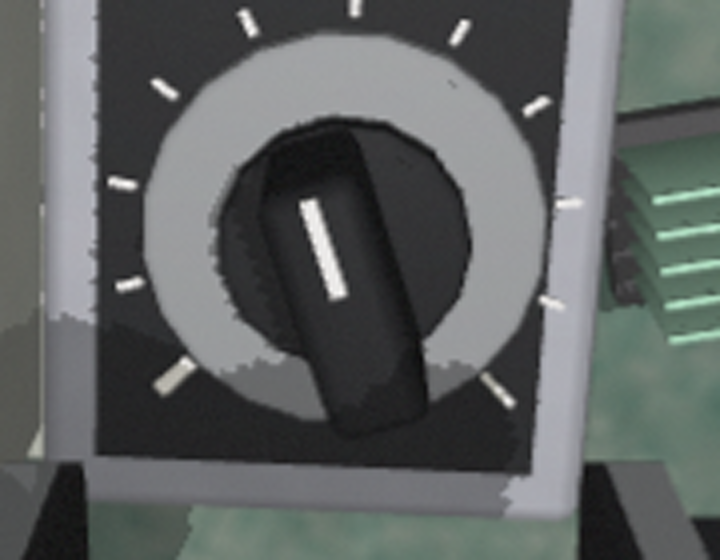

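```bash
python3 -m creep '[{"tx":0.12,"ty":-0.06,"tz":0,"yaw":0.8,"grip":45},{"tx":0,"ty":0,"tz":-0.6,"yaw":0.8,"grip":45},{"tx":0,"ty":0,"tz":-0.8,"yaw":0,"grip":45},{"tx":0,"ty":0,"tz":-0.8,"yaw":0,"grip":45},{"tx":0,"ty":0,"tz":-0.7,"yaw":0,"grip":45},{"tx":0,"ty":0,"tz":-0.5,"yaw":0,"grip":45},{"tx":0,"ty":0,"tz":0,"yaw":0,"grip":45},{"tx":0,"ty":0,"tz":0,"yaw":0,"grip":5},{"tx":0,"ty":0,"tz":0,"yaw":0,"grip":5},{"tx":0,"ty":0,"tz":0,"yaw":0,"grip":5},{"tx":0,"ty":0,"tz":0,"yaw":0,"grip":5},{"tx":0,"ty":0,"tz":0,"yaw":0,"grip":5}]' 40
python3 -c "
from rig import r
from h import *
state(r)"
```

```text
time_s: 5.52
tool_pos: [561.2, -45.7, 125.6]
orientation: [-2.935, -1.112, 0.0]
ft_force: [-8.9, 8.0, 9.2]
opening: 13.2
grasp_force: 40.4
t 5.53 pos [561.2 -45.7 125.6] yaw_y -48.5 F [-8.93  8.    9.2 ] T [ 1.246  1.303 -0.009] open 13.2 g 40.4
```

```bash
python3 -m creep '[{"tx":-0.03,"ty":0.03,"tz":0,"yaw":0,"grip":5},{"tx":0,"ty":0,"tz":0,"yaw":0.5,"grip":5},{"tx":0,"ty":0,"tz":0,"yaw":0.5,"grip":5},{"tx":0,"ty":0,"tz":0,"yaw":0,"grip":5}]' 40
python3 -c "
from rig import r
from h import *
state(r)"
```

```text
time_s: 6.02
tool_pos: [561.1, -45.6, 125.6]
orientation: [-2.828, -1.366, -0.002]
ft_force: [-4.2, 5.6, 6.2]
opening: 13.0
grasp_force: 39.8
t 6.03 pos [561.1 -45.6 125.6] yaw_y -38.4 F [-4.15  5.58  6.18] T [0.702 0.611 0.027] open 13.0 g 39.8
```

```bash
python3 -m creep '[{"tx":-0.02,"ty":0.03,"tz":0,"yaw":0.8,"grip":5},{"tx":0,"ty":0,"tz":0,"yaw":0.8,"grip":5},{"tx":0,"ty":0,"tz":0,"yaw":0.8,"grip":5},{"tx":0,"ty":0,"tz":0,"yaw":0.8,"grip":5},{"tx":0,"ty":0,"tz":0,"yaw":0.8,"grip":5},{"tx":0,"ty":0,"tz":0,"yaw":0.8,"grip":5},{"tx":0,"ty":0,"tz":0,"yaw":0.8,"grip":5},{"tx":0,"ty":0,"tz":0,"yaw":0.8,"grip":5},{"tx":0,"ty":0,"tz":0,"yaw":0.8,"grip":5},{"tx":0,"ty":0,"tz":0,"yaw":0.8,"grip":5},{"tx":0,"ty":0,"tz":0,"yaw":0.8,"grip":5},{"tx":0,"ty":0,"tz":0,"yaw":0.5,"grip":5},{"tx":0,"ty":0,"tz":0,"yaw":0,"grip":5}]' 40
python3 -c "
from rig import r
from h import *
state(r)"
```

```text
time_s: 7.65
tool_pos: [561.4, -45.3, 125.6]
orientation: [0.959, 2.989, 0.002]
ft_force: [0.7, 3.7, 3.3]
opening: 13.1
grasp_force: 39.8
t 7.65 pos [561.4 -45.3 125.6] yaw_y 54.4 F [0.71 3.71 3.3 ] T [ 0.832 -0.187  0.045] open 13.1 g 39.8
```

Still free (torque 0.045 N m). I'll go on in small turns.

```bash
python3 -m creep '[{"tx":0,"ty":0,"tz":0,"yaw":0.4,"grip":5},{"tx":0,"ty":0,"tz":0,"yaw":0.4,"grip":5},{"tx":0,"ty":0,"tz":0,"yaw":0,"grip":5}]' 40; python3 -c "
from rig import r
from h import *
state(r)"
python3 -m creep '[{"tx":0,"ty":0,"tz":0,"yaw":0.3,"grip":5},{"tx":0,"ty":0,"tz":0,"yaw":0,"grip":5}]' 40; python3 -c "
from rig import r
from h import *
state(r)"
python3 -m creep '[{"tx":0,"ty":0,"tz":0,"yaw":0.3,"grip":5},{"tx":0,"ty":0,"tz":0,"yaw":0,"grip":5}]' 40; python3 -c "
from rig import r
from h import *
state(r)"
```

```text
time_s: 8.02
tool_pos: [561.5, -45.3, 125.6]
orientation: [0.75, 3.048, 0.002]
ft_force: [1.8, 5.9, 6.2]
opening: 13.3
grasp_force: 40.1
t 8.03 pos [561.5 -45.3 125.6] yaw_y 62.3 F [1.85 5.94 6.21] T [ 1.058 -0.204 -0.014] open 13.3 g 40.1
time_s: 8.28
tool_pos: [561.4, -45.3, 125.5]
orientation: [0.671, 3.067, 0.002]
ft_force: [1.2, 5.0, 6.6]
opening: 13.3
grasp_force: 40.1
t 8.28 pos [561.4 -45.3 125.5] yaw_y 65.3 F [1.17 5.04 6.61] T [ 1.096 -0.101  0.014] open 13.3 g 40.1
time_s: 8.52
tool_pos: [561.4, -45.2, 125.6]
orientation: [0.591, 3.083, 0.002]
ft_force: [0.9, 5.1, 5.7]
opening: 13.3
grasp_force: 40.2
t 8.53 pos [561.4 -45.2 125.6] yaw_y 68.3 F [0.9  5.1  5.73] T [ 1.165 -0.167 -0.304] open 13.3 g 40.2
```

Stop felt (torque -0.30 N m at tool yaw 68.3°, as the geometry predicts). A small press, then release and rise.

```bash
python3 -m creep '[{"tx":0,"ty":0.02,"tz":0,"yaw":0.1,"grip":5},{"tx":0,"ty":0,"tz":0,"yaw":0,"grip":5}]' 40; python3 -c "
from rig import r
from h import *
state(r)"
python3 -m creep '[{"tx":0,"ty":0,"tz":0,"yaw":0,"grip":40},{"tx":0,"ty":0,"tz":0,"yaw":0,"grip":40},{"tx":0,"ty":0,"tz":0,"yaw":0,"grip":40},{"tx":0,"ty":0,"tz":0.5,"yaw":0,"grip":40},{"tx":0,"ty":0,"tz":1,"yaw":0,"grip":40},{"tx":0,"ty":0,"tz":1,"yaw":0,"grip":40},{"tx":-0.5,"ty":0,"tz":1,"yaw":0,"grip":40},{"tx":-1,"ty":0.3,"tz":0.5,"yaw":-1,"grip":45},{"tx":-1,"ty":0.3,"tz":0,"yaw":-1,"grip":45},{"tx":-1,"ty":0.3,"tz":0,"yaw":-1,"grip":45},{"tx":0,"ty":0,"tz":0,"yaw":-1,"grip":45},{"tx":0,"ty":0,"tz":0,"yaw":-0.5,"grip":45},{"tx":0,"ty":0,"tz":0,"yaw":0,"grip":45}]' 40
python3 look.py pics/w4.png dimmer grab_bar
```

```text
time_s: 8.78
tool_pos: [561.4, -45.2, 125.6]
orientation: [0.566, 3.088, 0.001]
ft_force: [0.6, 2.8, 5.6]
opening: 13.5
grasp_force: 43.2
t 8.78 pos [561.4 -45.2 125.6] yaw_y 69.2 F [0.59 2.84 5.55] T [ 0.812 -0.048 -0.798] open 13.5 g 43.2
time_s: 10.4
tool_pos: [473.1, -22.8, 225.3]
orientation: [1.699, 2.641, 0.001]
ft_force: [0.2, -0.6, 0.6]
opening: 45.4
grasp_force: 0.0
t 10.4 pos [473.1 -22.8 225.3] yaw_y 24.5 F [ 0.22 -0.65  0.64] T [-0.047 -0.01  -0.009] open 45.4 g 0.0
dimmer 0.8 [312.6, 432.2]
grab_bar 0.65 [129.6, 489.7]
knobtop [559.1 -45.1 139. ] [[430.7 343.2]]
knobbase [559.1 -45.1 109. ] [[418.2 319.6]]
bar [413.3  60.9 130. ] [[274.6  56. ]]
barL [388.8 117.8 130. ] [[273.6 -93.8]]
barR [437.8   3.9 130. ] [[275.2 179.6]]
conFR [ 529.4 -102.5   95. ] [[338.6 361.2]]
```

View pics/w4.png

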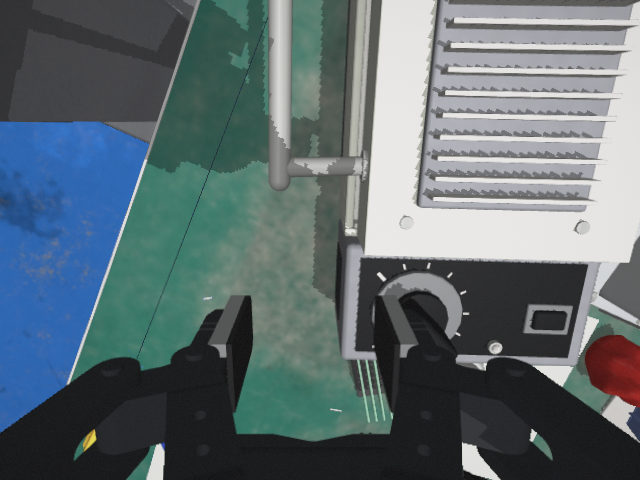

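The hood is still closed. The bar's right end is at about (280,185), its axis 2 mm beyond the prediction. The knob is half hidden by the finger near (425,315), so I'll step aside briefly to check its line.

```bash
python3 -m creep '[{"tx":0.5,"ty":-1,"tz":0,"yaw":0,"grip":45},{"tx":0.5,"ty":-1,"tz":0,"yaw":0,"grip":45},{"tx":0,"ty":0,"tz":0,"yaw":0,"grip":45}]' 40
python3 look.py pics/w5.png dimmer; python3 -c "
import cv2
im=cv2.imread('pics/w5.png');cv2.imwrite('pics/w5c.png',cv2.resize(im[120:300,300:500],None,fx=3,fy=3,interpolation=2))"
```

```text
time_s: 10.92
tool_pos: [498.3, -74.1, 224.2]
orientation: [-1.701, -2.641, 0.001]
ft_force: [0.4, -0.4, -1.0]
opening: 44.9
grasp_force: 0.0
t 10.93 pos [498.3 -74.1 224.2] yaw_y 24.4 F [ 0.4  -0.35 -1.03] T [ 0.021 -0.01  -0.005] open 44.9 g 0.0
dimmer 0.98 [239.9, 428.5]
dimmer 0.31 [343.1, 110.2]
knobtop [559.1 -45.1 139. ] [[436.4 251.1]]
knobbase [559.1 -45.1 109. ] [[422.7 236.5]]
bar [413.3  60.9 130. ] [[267.1 -81.5]]
barL [388.8 117.8 130. ] [[ 264.5 -268.3]]
barR [437.8   3.9 130. ] [[268.8  66.5]]
conFR [ 529.4 -102.5   95. ] [[338.  287.7]]
```

View pics/w5c.png

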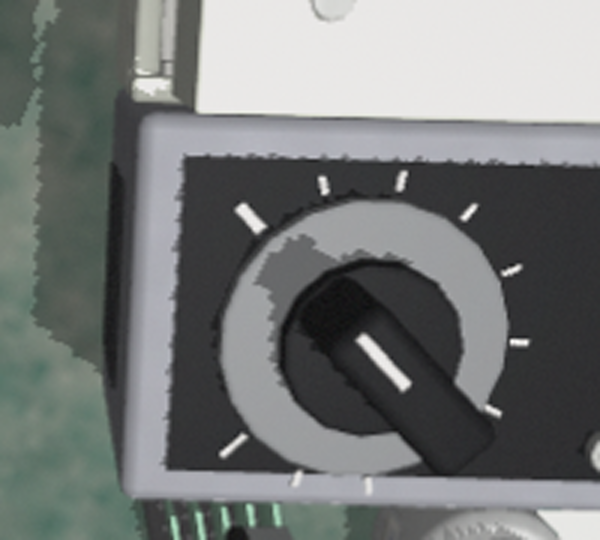

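The white line lies parallel to the thick dial mark and points at it: the knob is home. Now above the bar.

```bash
python3 -m creep '[{"tx":-0.55,"ty":0.9,"tz":0,"yaw":-0.1,"grip":50},{"tx":-0.55,"ty":0.9,"tz":0,"yaw":0,"grip":50},{"tx":-0.55,"ty":0.9,"tz":0,"yaw":0,"grip":50},{"tx":-0.55,"ty":0.9,"tz":0,"yaw":0,"grip":50},{"tx":-0.55,"ty":0.9,"tz":-0.5,"yaw":0,"grip":50},{"tx":-0.55,"ty":0.9,"tz":-0.5,"yaw":0,"grip":50},{"tx":0,"ty":0,"tz":0,"yaw":0,"grip":50}]' 40
python3 look.py pics/w6.png grab_bar
```

```text
time_s: 11.9
tool_pos: [413.8, 63.9, 198.3]
orientation: [-1.718, -2.628, 0.001]
ft_force: [-1.0, -0.7, 0.5]
opening: 49.6
grasp_force: 0.0
t 11.9 pos [413.8  63.9 198.3] yaw_y 23.7 F [-0.97 -0.72  0.52] T [-0.001 -0.054 -0.007] open 49.6 g 0.0
grab_bar 0.89 [213.0, 514.9]
knobtop [559.1 -45.1 139. ] [[466.4 525.1]]
knobbase [559.1 -45.1 109. ] [[449.9 481.6]]
bar [413.3  60.9 130. ] [[310.7 268. ]]
barL [388.8 117.8 130. ] [[311.5 144.2]]
barR [437.8   3.9 130. ] [[310.1 373.7]]
conFR [ 529.4 -102.5   95. ] [[368.2 511. ]]
```

View pics/w6.png

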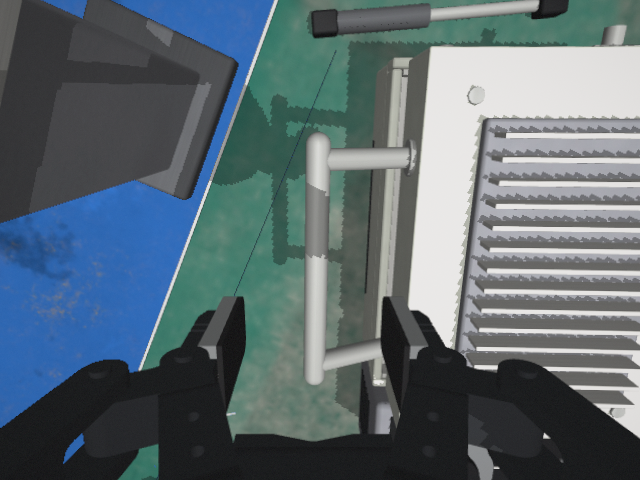

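The bar stands at column 316, rows 135-382, about 1 mm to the right of the fingers' middle. I'll correct that, descend and pinch lightly.

```bash
python3 -m creep '[{"tx":0.09,"ty":-0.07,"tz":-0.7,"yaw":-0.05,"grip":50},{"tx":0,"ty":0,"tz":-0.8,"yaw":0,"grip":50},{"tx":0,"ty":0,"tz":-0.8,"yaw":0,"grip":50},{"tx":0,"ty":0,"tz":-0.6,"yaw":0,"grip":50},{"tx":0,"ty":0,"tz":-0.27,"yaw":0,"grip":50},{"tx":0,"ty":0,"tz":0,"yaw":0,"grip":50}]' 30
python3 -c "
from rig import r
from h import *
state(r)"
python3 -m creep '[{"tx":0,"ty":0,"tz":0,"yaw":0,"grip":3},{"tx":0,"ty":0,"tz":0,"yaw":0,"grip":3},{"tx":0,"ty":0,"tz":0,"yaw":0,"grip":3},{"tx":0,"ty":0,"tz":0,"yaw":0,"grip":3},{"tx":0,"ty":0,"tz":0,"yaw":0,"grip":3}]' 30
python3 -c "
from rig import r
from h import *
state(r)"
```

```text
time_s: 12.75
tool_pos: [417.5, 60.3, 119.6]
orientation: [-1.735, -2.618, 0.001]
ft_force: [0.1, -0.7, 0.6]
opening: 50.2
grasp_force: 0.0
t 12.75 pos [417.5  60.3 119.6] yaw_y 22.9 F [ 0.13 -0.67  0.63] T [0.042 0.032 0.006] open 50.2 g 0.0
time_s: 13.38
tool_pos: [417.1, 60.0, 120.8]
orientation: [-1.734, -2.619, 0.003]
ft_force: [-7.7, -2.3, 7.1]
opening: 10.7
grasp_force: 29.6
t 13.38 pos [417.1  60.  120.8] yaw_y 23.0 F [-7.68 -2.28  7.09] T [-0.463  1.226 -0.008] open 10.7 g 29.6
```

```bash
python3 -c "
import numpy as np
f=np.r_[np.arange(0,1.01,.1),1.07];h=205*np.cos(f)-50*np.sin(f);z=205*np.sin(f)+50*np.cos(f)
d=-np.diff(h)/25;dz=np.diff(z)/25;n=4
for a,b,c in zip(f,d,dz):print(round(a,2),'tx %.3f ty %.3f tz %.3f'%(b*.9205/n,b*.3907/n,c/n))
"
```

```text
0.0 tx 0.055 ty 0.024 tz 0.202
0.1 tx 0.074 ty 0.031 tz 0.195
0.2 tx 0.091 ty 0.039 tz 0.186
0.3 tx 0.108 ty 0.046 tz 0.175
0.4 tx 0.123 ty 0.052 tz 0.163
0.5 tx 0.138 ty 0.058 tz 0.149
0.6 tx 0.151 ty 0.064 tz 0.133
0.7 tx 0.162 ty 0.069 tz 0.116
0.8 tx 0.172 ty 0.073 tz 0.098
0.9 tx 0.180 ty 0.076 tz 0.079
1.0 tx 0.130 ty 0.055 tz 0.043
```

```bash
python3 -m creep '[{"tx":0.02,"ty":0.01,"tz":0.2,"yaw":0,"grip":3},{"tx":0.055,"ty":0.024,"tz":0.2,"yaw":0,"grip":3},{"tx":0.055,"ty":0.024,"tz":0.2,"yaw":0,"grip":3},{"tx":0.055,"ty":0.024,"tz":0.2,"yaw":0,"grip":3},{"tx":0.074,"ty":0.031,"tz":0.195,"yaw":0,"grip":3},{"tx":0.074,"ty":0.031,"tz":0.195,"yaw":0,"grip":3},{"tx":0.074,"ty":0.031,"tz":0.195,"yaw":0,"grip":3},{"tx":0.074,"ty":0.031,"tz":0.195,"yaw":0,"grip":3},{"tx":0,"ty":0,"tz":0,"yaw":0,"grip":3}]' 30
python3 -c "
from rig import r
from h import *
state(r)"
```

```text
time_s: 14.5
tool_pos: [429.3, 65.2, 160.0]
orientation: [-1.735, -2.618, 0.003]
ft_force: [-5.7, -6.0, -0.4]
opening: 11.1
grasp_force: 29.4
t 14.5 pos [429.3  65.2 160. ] yaw_y 23.0 F [-5.7  -6.02 -0.41] T [-0.979  0.94   0.014] open 11.1 g 29.4
```

Forces fit the weight plus a small radial push; I'll ease that off and continue to about 0.6 rad.

```bash
python3 -m creep '[{"tx":0.065,"ty":0.006,"tz":0.2,"yaw":0,"grip":3},{"tx":0.091,"ty":0.039,"tz":0.186,"yaw":0,"grip":3},{"tx":0.091,"ty":0.039,"tz":0.186,"yaw":0,"grip":3},{"tx":0.091,"ty":0.039,"tz":0.186,"yaw":0,"grip":3},{"tx":0.108,"ty":0.046,"tz":0.175,"yaw":0,"grip":3},{"tx":0.108,"ty":0.046,"tz":0.175,"yaw":0,"grip":3},{"tx":0.108,"ty":0.046,"tz":0.175,"yaw":0,"grip":3},{"tx":0.108,"ty":0.046,"tz":0.175,"yaw":0,"grip":3},{"tx":0.123,"ty":0.052,"tz":0.163,"yaw":0,"grip":3},{"tx":0.123,"ty":0.052,"tz":0.163,"yaw":0,"grip":3},{"tx":0.123,"ty":0.052,"tz":0.163,"yaw":0,"grip":3},{"tx":0.123,"ty":0.052,"tz":0.163,"yaw":0,"grip":3},{"tx":0.138,"ty":0.058,"tz":0.149,"yaw":0,"grip":3},{"tx":0.138,"ty":0.058,"tz":0.149,"yaw":0,"grip":3},{"tx":0.138,"ty":0.058,"tz":0.149,"yaw":0,"grip":3},{"tx":0.138,"ty":0.058,"tz":0.149,"yaw":0,"grip":3},{"tx":0,"ty":0,"tz":0,"yaw":0,"grip":3}]' 30
python3 -c "
from rig import r
from h import *
state(r)"
```

```text
time_s: 16.62
tool_pos: [474.8, 84.3, 229.6]
orientation: [-1.735, -2.619, 0.001]
ft_force: [-15.2, -4.6, 14.6]
opening: 10.7
grasp_force: 29.9
t 16.62 pos [474.8  84.3 229.6] yaw_y 23.0 F [-15.19  -4.57  14.56] T [-0.899  2.627  0.032] open 10.7 g 29.9
```

```bash
python3 -m creep '[{"tx":-0.04,"ty":-0.017,"tz":0.045,"yaw":0,"grip":3},{"tx":-0.03,"ty":-0.013,"tz":0.04,"yaw":0,"grip":3},{"tx":0,"ty":0,"tz":0,"yaw":0,"grip":3}]' 30
python3 -c "
from rig import r
from h import *
state(r)
q=np.load('box.npy')
o=r.observe();u=np.array([.9205,.3907])
m=r.camera_model('scene')
im=r.capture('scene');cv2.imwrite('pics/s7.png',im)
for d in r.regions_of('scene','hood')[:1]:print(d['conf'],d['point'])"
```

```text
time_s: 17.0
tool_pos: [473.8, 83.9, 229.0]
orientation: [1.734, 2.619, 0.002]
ft_force: [4.2, 0.2, -8.6]
opening: 10.9
grasp_force: 29.4
t 17.0 pos [473.8  83.9 229. ] yaw_y 23.0 F [ 4.16  0.21 -8.63] T [ 0.033 -0.474 -0.015] open 10.9 g 29.4
0.81 [259.1, 272.6]
```

```bash
python3 -m creep '[{"tx":0.165,"ty":0.07,"tz":0.12,"yaw":0,"grip":3},{"tx":0.151,"ty":0.064,"tz":0.133,"yaw":0,"grip":3},{"tx":0.151,"ty":0.064,"tz":0.133,"yaw":0,"grip":3},{"tx":0.151,"ty":0.064,"tz":0.133,"yaw":0,"grip":3},{"tx":0.162,"ty":0.069,"tz":0.116,"yaw":0,"grip":3},{"tx":0.162,"ty":0.069,"tz":0.116,"yaw":0,"grip":3},{"tx":0.162,"ty":0.069,"tz":0.116,"yaw":0,"grip":3},{"tx":0.162,"ty":0.069,"tz":0.116,"yaw":0,"grip":3},{"tx":0,"ty":0,"tz":0,"yaw":0,"grip":3}]' 30
python3 -c "
from rig import r
from h import *
state(r)"
```

```text
time_s: 18.23
tool_pos: [505.6, 97.2, 255.5]
orientation: [1.734, 2.618, 0.002]
ft_force: [-6.8, -2.2, 6.7]
opening: 10.6
grasp_force: 30.5
t 18.23 pos [505.6  97.2 255.5] yaw_y 23.0 F [-6.81 -2.18  6.71] T [-0.232  1.164 -0.042] open 10.6 g 30.5
```

```bash
python3 -m creep '[{"tx":0.152,"ty":0.065,"tz":0.13,"yaw":0,"grip":3},{"tx":0.172,"ty":0.073,"tz":0.1,"yaw":0,"grip":3},{"tx":0.172,"ty":0.073,"tz":0.1,"yaw":0,"grip":3},{"tx":0.172,"ty":0.073,"tz":0.1,"yaw":0,"grip":3},{"tx":0.18,"ty":0.076,"tz":0.08,"yaw":0,"grip":3},{"tx":0.18,"ty":0.076,"tz":0.08,"yaw":0,"grip":3},{"tx":0.18,"ty":0.076,"tz":0.08,"yaw":0,"grip":3},{"tx":0.18,"ty":0.076,"tz":0.08,"yaw":0,"grip":3},{"tx":0,"ty":0,"tz":0,"yaw":0,"grip":3},{"tx":0,"ty":0,"tz":0,"yaw":0,"grip":3}]' 30
python3 -c "
from rig import r
from h import *
from scipy.optimize import least_squares
o=state(r)
P=np.array([[417.1,60,120.8],[429.3,65.2,160],[474.3,84.1,229.3],[505.6,97.2,255.5],o['tool_pos']])
U=P[:,:2]@[.9205,.3907];Z=P[:,2]
s=least_squares(lambda q:np.hypot(q[0]-U,Z-q[1])-211,[611,72.5]);H=s.x;print(H,s.fun.round(2))
a=np.arctan2(Z-H[1],H[0]-U);print('elev-0.239',(a-.239).round(3),'rel start',(a-a[0]).round(3))
a=np.arctan2(Z-69,612-U);print('nominal',(a-.239).round(3))"
```

```text
time_s: 19.48
tool_pos: [539.6, 111.6, 272.4]
orientation: [-1.735, -2.619, 0.001]
ft_force: [-0.5, -2.6, 1.5]
opening: 10.7
grasp_force: 30.8
t 19.48 pos [539.6 111.6 272.4] yaw_y 23.0 F [-0.54 -2.61  1.51] T [-0.408  0.391 -0.018] open 10.7 g 30.8
[613.41616641  74.90301257] [ 0.08 -0.28  0.1   0.48 -0.41]
elev-0.239 [-0.02   0.177  0.581  0.785  0.977] rel start [0.    0.197 0.601 0.804 0.997]
nominal [0.009 0.205 0.605 0.804 0.993]
```

```bash
python3 -m creep '[{"tx":0.112,"ty":0.048,"tz":0.045,"yaw":0,"grip":3},{"tx":0.112,"ty":0.048,"tz":0.04,"yaw":0,"grip":3},{"tx":0.112,"ty":0.048,"tz":0.037,"yaw":0,"grip":3},{"tx":0.112,"ty":0.048,"tz":0.035,"yaw":0,"grip":3},{"tx":0.11,"ty":0.046,"tz":0.033,"yaw":0,"grip":3},{"tx":0,"ty":0,"tz":0,"yaw":0,"grip":3},{"tx":0,"ty":0,"tz":0,"yaw":0,"grip":3},{"tx":0,"ty":0,"tz":0,"yaw":0,"grip":3},{"tx":0,"ty":0,"tz":0,"yaw":0,"grip":3}]' 30
python3 - <<'E'
from rig import r
from h import *
o=state(r);U=o['tool_pos'][:2]@[.9205,.3907];Z=o['tool_pos'][2]
for H,Zh,off in((613.4,74.9,.219),(612,69,.239),(611,72.5,.233)):print(np.arctan2(Z-Zh,H-U)-off)
im=r.capture("scene");cv2.imwrite("pics/s8.png",im);a=im[190:340,220:370]
im=r.capture("top");b=im[170:320,190:340]
cv2.imwrite("pics/fin.png",cv2.resize(np.hstack([a,b]),(800,400),interpolation=2))
# force average over several camera periods
F=[]
for i in range(12):
    r.capture("wrist");F.append(r.observe()['ft_force'])
F=np.array(F);print(F.mean(0),F.std(0))
E
```

```text
time_s: 20.6
tool_pos: [553.6, 117.5, 277.4]
orientation: [1.735, 2.619, -0.0]
ft_force: [0.3, -4.2, 1.6]
opening: 10.7
grasp_force: 30.8
t 20.6 pos [553.6 117.5 277.4] yaw_y 23.0 F [ 0.31 -4.19  1.55] T [-0.733  0.131 -0.047] open 10.7 g 30.8
1.0734535642997975
1.0671938374080856
1.073428659866937
[-0.06564273 -4.5784389   2.77518411] [0.62947798 0.3880171  0.54970732]
```

View pics/fin.png

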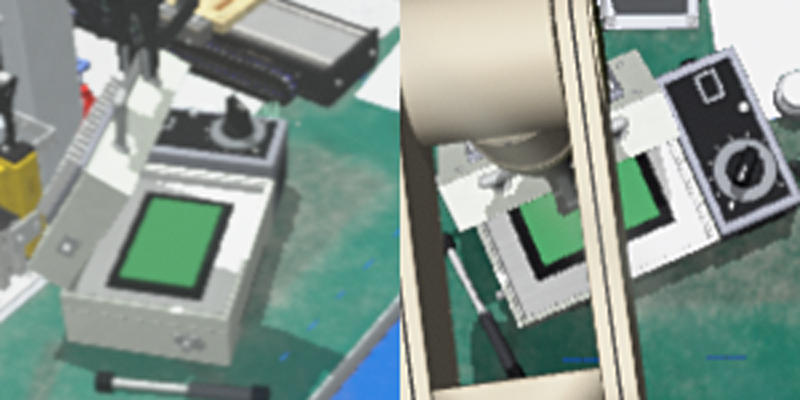

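The pictures show the hood open and leaning back in the gripper, the knob line still at its thick mark, and the stay and other things untouched. The hood stands at about 1.07 rad and still, with about 1 N left along its arc, which the pinch friction accounts for.

```bash
python3 -c "
from rig import r
from h import *
o=state(r);print(o['joint_velocities'].round(4));print(r.close_job())"
```

```text
t 21.3 pos [553.6 117.6 277.4] yaw_y 23.0 F [-0.99 -5.05  2.64] T [-0.874  0.155 -0.04 ] open 10.6 g 30.8
[ 0.0004 -0.0009 -0.001  -0.0002  0.0009  0.0007]
the job is handed in; nothing more can be done
None
```

The job is handed in: the knob is home against its off stop, and the hood is held still by its bar at the balance point, about 1.07 rad, with the gripper still closed on it.

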